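# Seal a sample jar in a storage tub

## Robot

A 7-joint arm with a two-finger parallel gripper is mounted at the origin on the work surface. World frame = base frame: x ahead of the robot, y to its left, z up, the work surface at z = 0. Lengths are in m, angles in rad, forces in N, time in s.
With the tool pointing down it reaches from about 0.4 to 0.85 m from the base axis. Payload 10.4 kg.
Tool frame: the origin (TCP) lies on the centre line of the jaws, within the pads' length; the fingertips stand 17 mm ahead of it and the grasp point (between the pads) lies 2 mm behind it; z points along the fingers, y is the line along which they close (so a half turn about z gives the same grasp; the last joint's range is limited). The gripper opens to 85 mm and grips with 20 to 120 N. Pads are 22 mm wide; open, the fingers measure 114 mm over their backs; the gripper's body (76 mm by 85 mm) begins 54 mm behind the grasp point. The pads swing forward as they close: fully open they stand 13 mm farther back than shut.
Start: joints at [1.285, 0.332, -0.065, 1.46, 0.022, 1.35, -0.088], TCP at [0.162, -0.604, 0.248] pointing down, gripper open.
Joint ranges: [-2.6, 2.6], [-0.5, 2.12], [-1.47, 1.34], [0.16, 2.42], [-1.27, 4.41], [0.06, 2.06], [-2.6, 2.6]. Speed limits (rad/s): [2.22, 2.22, 2.79, 2.79, 3.14, 3.14, 3.14].

## Interface

Orientations are given as a unit quaternion [w, x, y, z].
In Python, from bench import manip gives the robot as it stands.
- The arm moves only by the tool play_rows, never from a script. Its argument "steps" is a list that holds one entry, the list of rows, each a list of 7 numbers: the gripper command: -1 is shut, 1 is fully open, values between are in proportion, then the shift along the tool's x, y, z in m, then the turn, a rotation vector about the tool's x, y, z in degrees. A call has 1 to 12 rows; each row is the pose to reach, as a shift and turn from the pose commanded when the call began, along the tool's axes at that moment; what a row does not reach only later rows make up. A row lasts 1/8 s, in which the tool goes at most 62.5 mm and 10.7 degrees, less where a joint would pass 70% of its speed; a pose out of reach is approached as far as the arm can. A call with a gripper value outside its range is refused whole. The fingers move at their own pace and stop on an object; the grip force is fixed at half the most. Time passes only in rows, so rows that repeat a pose let the fingers close. It gives the time, the measured TCP pose, the force, the opening and the grip force at its end, in the units of the state.
- manip.get_state(): the state, without advancing time (a new reading comes with each control period).
- manip.read_camera(name): name is "side" or "top" or "wrist"; returns (picture, depth): 384x512x3 uint8, red, green, blue; 384x512 float32, m along the optical axis (not along the pixel's ray), 0 where there is no reading.
- manip.camera_info(name): a dict with "intrinsics" (3x3 intrinsics, pixels), "k1" (the pictures are not rectified: a ray, as slopes to the right and down, at radius r is drawn at 1 + k1 r^2 times it, then the intrinsics apply), "R" (3x3) and "t" (3): a world point X has camera coordinates R X + t; the wrist camera has in their place "mount" (4x4, takes a point from camera to tool coordinates, whose origin is the TCP and whose axes are the flange's). Camera axes: x right, y down, z forward; pixel columns grow to the right and rows downward; lengths in m; the calibration is good to about 2 mm. A picture is of the moment at which its call begins: read the wrist's pose just before it. camera_info takes no time and is no camera call.
- manip.sign_off(): hands the job in; it is judged then, once.
Trained networks look in the newest picture that a camera, given by its name, has taken for a name from the list of things; names that differ only in an ending like _2 or _b are one class to them, and where a whole thing is asked for, a point or a joint stands for the part that bears it (a point fixed in the world has none). Each returns a list of dicts, best first, with "p" (0 to 1); they miss things now and then, are a little off and sometimes report something else, mostly with a low value. They report only what shows in the picture. A call takes as long as a camera call.
- manip.spot_in(label, camera): "centre" ([x, y, z] in m, in world coordinates, good to about 4 mm: the middle of the surface that is visible of it).
- manip.tip_of(label, camera): "centre" ([x, y, z] in m, in world coordinates, good to about 4 mm: a listed point, or the origin of a listed thing).
The state is a dict: "time_s": time; "q": joint angles; "joint_velocities": joint speeds; "joint_efforts": joint torques, N m; "ee_pos": TCP position; "ee_rot": TCP orientation; "force": force on the tool from outside, world axes, zero at the start; "ft_torque": the same for the moment, N m; "gripper_width": finger opening in m; "grip_force": force on a finger pad.
Only numpy, scipy, OpenCV 4.12 (cv2) and the standard library are available. Lean on these libraries where they do the work, as an engineer would, in place of code of your own. Each camera call takes 0.05 s, during which the arm holds its last target. There are 200 camera calls.

## Task

Stand the amber sample jar upright inside the open grey tub, then take the lid that fits the tub (the larger of the two on the sloping stands) and press it fully home, level, until both end catches have snapped back over its edge. Leave the smaller lid, the bottle and the tape roll where they are, and do not tip the tub.

Things in the scene. Friction and masses are not known exactly. Their poses are not given: they have to be found in the camera images.
- tub_mouth (a point): Open grey plastic tub, loose on the bench, 0.5 to 0.85 kg: outside 120 (its x) by 170 (its y) by 85 mm tall, walls and floor 4 mm. Point: centre of the rim plane, 85 mm above its underside; z up. A sprung steel catch stands at each y end, 50 mm wide, its tip 20 mm above the rim and leaning in over the rim's end.
- catch_left (a joint): Catch at the tub's +y end, hinged low on the outside; rad, 0 = upright at rest, grows as it bends outward (about 0.06 as the lid passes), a spring returns it. It resists from about 14 mm above the lid's home; pushing the lid past both catches takes about 10 to 18 N, then they spring back over its edge.
- catch_right (a joint): The same catch at the tub's -y end, same meaning.
- large_lid_handle (a point): The lid that fits: grey plastic, 0.14 kg, plate 126 (x) by 176 (y) by 5 mm; under it a plug ring 108 by 158 mm, 14 mm deep, rounded below, 2 mm play a side in the tub. On top, mid-lid, a straight rib 16 wide (x), 90 long (y), 28 mm tall. Point: the rib's centre, 14 mm above the plate; z out of the lid's top. Home, it is 19 mm above tub_mouth, rib along the tub's length; either way round fits.
- small_lid_handle (a point): The wrong lid, on the other stand: same make and same rib handle, but the plate is 100 by 130 mm. Point and axes as for the large lid. Not to be moved.
- stand_a: Fixed plywood stand holding the large lid on a slope of 35 degrees, 120 mm wide, about 100 mm tall; origin at the centre of its foot, on the bench. The slope faces up and towards its -x (roughly the robot); the lid's lower long edge rests on a lip, its rib level. Lift the lid square to the slope.
- stand_b: The same stand, holding the small lid. The two stands change places.
- jar_center (a point): Squat amber glass jar with a black cap and a blank paper label, standing on the bench, 50 mm across at the body, 44 mm at the cap, 60 mm tall, about 0.13 kg; this point is its centre, 30 mm above its underside; z up. Standing in the tub this point is 51 mm below tub_mouth.
- spirit_bottle: Green glass bottle, 68 mm across, 170 mm tall, standing on the bench; origin at the centre of its underside. Not to be moved.
- tape_roll: Cardboard tape core lying flat, 100 mm across, 48 mm tall; origin at the centre of its underside. Not to be moved.

How it is judged:
By the outcome, as a careful person would: the job done as asked, in the order asked, and still so for the second after the job is handed in, with the robot touching nothing.
It also fails if it takes over 59 s, if anything falls off the work surface, if the arm or the gripper's body presses on something with over 40 N, if the wrist force passes 120 N, or if a joint passes its speed limit or range.

## Working session

There is one attempt and no reset: what is moved stays moved. The work goes in short steps, Python scripts to look and compute and a tool call to move; the robot and the scene stay as the last step left them, time stands still between calls to the robot, and variables do not carry over. Pictures are saved under pics/ and viewed, at most 10 in all, crops included, and the job is handed in when it is done.

Besides the shell and the picture viewer there is one more tool, called after "Call:" in YAML: its name, and indented under it one key for each argument. play_rows: Moves the arm, as the interface text tells. Its arguments: {"type":"object","properties":{"steps":{"type":"array"}},"required":["steps"]}

```bash
ls; mkdir -p pics; cat > h.py <<'E'
import numpy as np, cv2
from scipy.spatial.transform import Rotation as Ro
from bench import manip
np.set_printoptions(precision=4,suppress=True)
def rot(q): return Ro.from_quat([q[1],q[2],q[3],q[0]])
def cloud(name):
    s=manip.get_state(); im,d=manip.read_camera(name); c=manip.camera_info(name)
    K=np.array(c["intrinsics"],float); k1=c["k1"]
    h,w=d.shape; u,v=np.meshgrid(np.arange(w),np.arange(h))
    pts=cv2.undistortPoints(np.stack([u.ravel(),v.ravel()],1).astype(np.float64)[:,None],K,np.array([k1,0,0,0,0.])).reshape(h,w,2)
    P=np.dstack([pts[...,0]*d,pts[...,1]*d,d])
    if "R" in c and c["R"] is not None and "mount" not in c:
        X=(P-np.array(c["t"]).ravel())@np.array(c["R"])
    else:
        M=np.array(c["mount"]); T=P@M[:3,:3].T+M[:3,3]
        X=T@rot(s["ee_rot"]).as_matrix().T+np.array(s["ee_pos"])
    X[d==0]=np.nan
    return im,X
def save(im,n): cv2.imwrite(f"pics/{n}.png",im[...,::-1])
def delta(p,R):
    "shift(mm) and rotvec(deg) from current measured pose to world p,R"
    s=manip.get_state(); R0=rot(s["ee_rot"])
    return R0.inv().apply(np.array(p)-s["ee_pos"])*1000,(R0.inv()*R).as_rotvec(degrees=True)
E
python3 - <<'E'
from h import *
s=manip.get_state(); print(s["ee_pos"],s["ee_rot"],s["gripper_width"],s["force"]); print(rot(s["ee_rot"]).as_matrix())
ims=[]
for n in ["top","side"]:
    im,X=cloud(n); ims.append(im); np.save(n+".npy",X); np.save(n+"_im.npy",im)
    for f,l in [("tip_of",x) for x in ["tub_mouth","large_lid_handle","small_lid_handle","stand_a","stand_b","jar_center","spirit_bottle","tape_roll"]]:
        r=getattr(manip,f)(l,n); print(n,l,[(np.round(a["centre"],3).tolist(),round(a["p"],2)) for a in r[:3]])
save(np.hstack(ims)[:, :],"a"); 
im=cv2.imread("pics/a.png"); 
cv2.imwrite("pics/a.png",np.vstack([cv2.resize(im[:,:512],(400,300)),cv2.resize(im[:,512:],(400,300))]))
E
```

```text
pics
[ 0.1622 -0.6032  0.2475] [-0.0007  0.9914  0.131  -0.0001] 0.08557837291939743 [-0.0832 -0.4099  0.0009]
[[ 0.9657  0.2598 -0.0005]
 [ 0.2598 -0.9657  0.0014]
 [-0.0001 -0.0015 -1.    ]]
top tub_mouth [([0.464, 0.021, 0.083], 0.93)]
top large_lid_handle [([0.653, 0.243, 0.082], 0.6)]
top small_lid_handle [([0.634, -0.246, 0.075], 0.82)]
top stand_a []
top stand_b []
top jar_center [([0.462, -0.247, 0.031], 0.81), ([0.468, 0.02, 0.083], 0.22)]
top spirit_bottle [([0.506, -0.419, -0.001], 0.93)]
top tape_roll [([0.443, 0.312, 0.0], 0.78)]
side tub_mouth [([0.459, -0.252, 0.033], 0.72), ([0.467, 0.019, 0.085], 0.58)]
side large_lid_handle [([0.652, 0.247, 0.083], 0.62)]
side small_lid_handle []
side stand_a [([0.672, -0.242, -0.002], 0.81)]
side stand_b [([0.672, -0.242, -0.002], 0.81)]
side jar_center [([0.461, -0.253, 0.031], 0.84)]
side spirit_bottle [([0.506, -0.416, 0.003], 0.82)]
side tape_roll [([0.442, 0.318, -0.003], 0.93)]
```

View pics/a.png

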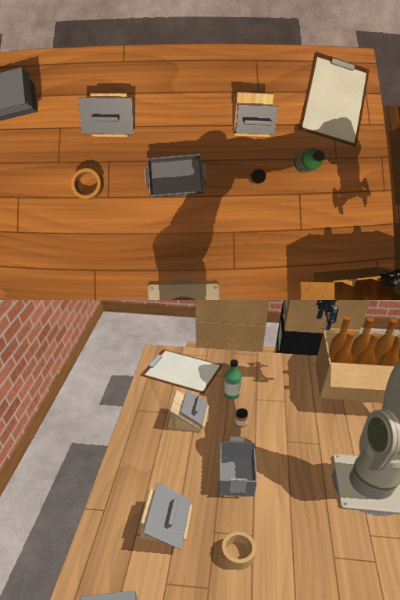

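The large lid is at left in the top view (about 105,115; y≈+0.24), and the small one is at right (255,115). The tub is at (175,175), the jar at (258,176), and the bottle is beside the jar. Next I'll get the yaws and planes from depth.

```bash
python3 - <<'E'
from h import *
def near(X,c,r): return X[(np.linalg.norm(X[:,:2]-c,axis=1)<r)]
X=np.load("top.npy").reshape(-1,3); X=X[~np.isnan(X[:,0])]
print("bench z",np.median(X[(abs(X[:,2])<.02)][:,2]))
for n in ["top","side"]:
    X=np.load(n+".npy").reshape(-1,3); X=X[~np.isnan(X[:,0])]
    t=near(X,[.465,.02],.13); t=t[(t[:,2]>.076)&(t[:,2]<.091)]
    r=cv2.minAreaRect((t[:,:2]*1000).astype(np.float32)); print(n,"tub",r,len(t),np.median(t[:,2]))
    j=near(X,[.462,-.25],.04); j=j[j[:,2]>.052]; print("jar cap",j.min(0),j.max(0),(j.min(0)+j.max(0))/2)
    L=near(X,[.65,.245],.14); L=L[L[:,2]>.03]
    # ransac plane
    rng=np.random.default_rng(0);best=None
    for _ in range(500):
        a=L[rng.choice(len(L),3,False)]; nn=np.cross(a[1]-a[0],a[2]-a[0]); nn/=np.linalg.norm(nn)+1e-12
        if nn[2]<0: nn=-nn
        if not .75<nn[2]<.88: continue
        k=abs((L-a[0])@nn)<.002
        if best is None or k.sum()>best.sum(): best=k
    I=L[best]; c=I.mean(0); nn=np.linalg.svd(I-c,full_matrices=False)[2][2]; nn*=np.sign(nn[2])
    ey=np.cross(nn,[1,0,0]); ey=np.cross([0,0,1],-nn*[1,1,0]) ; ey=np.array([-nn[1],nn[0],0]); ey/=np.linalg.norm(ey); ey*=np.sign(ey[1]); ex=np.cross(ey,nn)
    print("plane n",nn,"tilt",np.degrees(np.arccos(nn[2])),"yaw of ey",np.degrees(np.arctan2(-ey[0],ey[1])),len(I))
    uv=np.stack([(I-c)@ex,(I-c)@ey],1); print("lid rect",cv2.minAreaRect((uv*1000).astype(np.float32)))
    h=(L-c)@nn; rb=L[(h>.022)&(h<.034)]; q=np.stack([(rb-c)@ex,(rb-c)@ey],1)*1000
    q=q[np.linalg.norm(q-np.median(q,0),axis=1)<55]
    rr=cv2.minAreaRect(q.astype(np.float32)); m=rr[0]; print("rib",rr,len(q),np.median(h[(h>.022)&(h<.034)]),"world rib centre",c+ex*m[0]/1000+ey*m[1]/1000+nn*.014)
E
```

```text
bench z 0.0008285892686764531
top tub ((461.8758239746094, 19.748489379882812), (120.94727325439453, 175.3919219970703), 4.296623706817627) 441 0.08497206250291901
jar cap [ 0.4367 -0.2721  0.0529] [ 0.4779 -0.2268  0.0675] [ 0.4573 -0.2495  0.0602]
plane n [-0.5708  0.021   0.8208] tilt 34.83337342145061 yaw of ey -2.1056993158642707 1862
lid rect ((-2.7375259399414062, -0.09365081787109375), (136.74986267089844, 175.908935546875), 0.30204495787620544)
rib ((2.3210391998291016, -0.9579353332519531), (15.633988380432129, 90.5791015625), 1.263087272644043) 211 0.02733545550676815 world rib centre [0.651  0.2427 0.0881]
side tub ((463.77142333984375, 20.019577026367188), (120.49238586425781, 187.1787567138672), 5.124768257141113) 471 0.08210897316451025
jar cap [ 0.4382 -0.2729  0.052 ] [ 0.4811 -0.2239  0.064 ] [ 0.4596 -0.2484  0.058 ]
plane n [-0.5756  0.014   0.8176] tilt 35.15450355813367 yaw of ey -1.3896111132727378 2275
lid rect ((-4.425971984863281, -5.7871856689453125), (178.28598022460938, 136.11427307128906), 89.87043762207031)
rib ((1.1236062049865723, -5.703105926513672), (17.767316818237305, 90.17654418945312), 0.01567922532558441) 232 0.027177458952331306 world rib centre [0.6524 0.2443 0.0853]
```

```bash
python3 - <<'E'
from h import *
R=Ro.from_euler('z',4.5,degrees=True)*Ro.from_euler('x',180,degrees=True)
print(delta([.460,-.250,.15],R)); print(delta([.460,-.250,.034],R))
E
```

```text
(array([ 379.2202, -264.1155,   98.3373]), array([ 0.0069, -0.0036, 10.5587]))
(array([ 379.2142, -264.1301,  214.3373]), array([ 0.0069, -0.0036, 10.5587]))
```

Call:
play_rows:
  steps:
    - [[1,0.06,-0.042,0,0,0,2],[1,0.11,-0.077,0.01,0,0,4],[1,0.16,-0.112,0.02,0,0,6],[1,0.21,-0.147,0.03,0,0,8],[1,0.26,-0.182,0.05,0,0,10.5],[1,0.31,-0.217,0.07,0,0,10.5],[1,0.36,-0.252,0.09,0,0,10.5],[1,0.379,-0.264,0.098,0,0,10.5],[1,0.379,-0.264,0.098,0,0,10.5],[1,0.379,-0.264,0.098,0,0,10.5],[1,0.379,-0.264,0.098,0,0,10.5],[1,0.379,-0.264,0.098,0,0,10.5]]

```text
time_s: 2.4
ee_pos: [0.4594, -0.2511, 0.1506]
ee_rot: [0.0, 0.999, 0.039, 0.0]
force: [0.0, -1.0, 0.3]
gripper_width: 0.0856
grip_force: 0.0
```

```bash
python3 - <<'E'
from h import *
im,X=cloud("wrist"); save(im,"w1"); s=manip.get_state(); print(s["time_s"],s["ee_pos"],s["q"],s["force"])
for l in ["jar_center"]: print([(np.round(a["centre"],3).tolist(),round(a["p"],2)) for a in manip.tip_of(l,"wrist")])
j=X.reshape(-1,3); j=j[(j[:,2]>.052)&(np.linalg.norm(j[:,:2]-[.46,-.25],axis=1)<.045)]
if len(j): print(j.min(0),j.max(0),(j.min(0)+j.max(0))/2)
R=Ro.from_euler('z',4.5,degrees=True)*Ro.from_euler('x',180,degrees=True)
print(delta([.460,-.250,.034],R))
E
```

```text
2.45 [ 0.4594 -0.2509  0.1506] [ 0.7507  0.2144 -0.3765  1.8335  0.0879  1.1094 -1.1497] [0.8826 0.1443 0.2274]
[([0.454, -0.248, 0.03], 0.69)]
[ 0.4354 -0.2949  0.0521] [ 0.4804 -0.2051  0.2267] [ 0.4579 -0.25    0.1394]
(array([  0.4731,  -0.7441, 116.5497]), array([ 0.0238, -0.016 , -0.0014]))
```

View pics/w1.png

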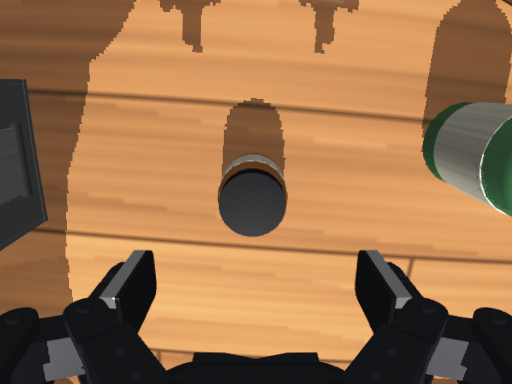

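The jar is centred between the fingers, with its cap at about (252,200). The bottle at right is clear. I'm descending to grip it and lift.

Call:
play_rows:
  steps:
    - [[1,-0.001,-0.001,0.05,0,0,0],[1,-0.001,-0.001,0.09,0,0,0],[1,-0.001,-0.001,0.116,0,0,0],[1,-0.001,-0.001,0.116,0,0,0],[1,-0.001,-0.001,0.116,0,0,0],[-1,-0.001,-0.001,0.116,0,0,0],[-1,-0.001,-0.001,0.116,0,0,0],[-1,-0.001,-0.001,0.116,0,0,0],[-1,-0.001,-0.001,0.116,0,0,0],[-1,-0.001,-0.001,0.116,0,0,0],[-1,-0.001,-0.001,0.116,0,0,0],[-1,-0.001,-0.001,0.116,0,0,0]]

```text
time_s: 4.0
ee_pos: [0.4592, -0.2496, 0.0356]
ee_rot: [0.001, 0.999, 0.04, 0.001]
force: [-3.5, 1.5, 9.4]
gripper_width: 0.0481
grip_force: 61.0
```

```bash
python3 - <<'E'
from h import *
R=Ro.from_euler('z',4.5,degrees=True)*Ro.from_euler('x',180,degrees=True)
print(manip.get_state()["ee_pos"],delta([.463,.020,.20],R))
E
```

```text
[ 0.4592 -0.2496  0.0356] (array([  25.3013, -268.2579, -164.6302]), array([ 0.063 , -0.056 ,  0.0457]))
```

Call:
play_rows:
  steps:
    - [[-1,0,0,-0.02,0,0,0],[-1,0,0,-0.06,0,0,0],[-1,0,0,-0.11,0,0,0],[-1,0,-0.03,-0.15,0,0,0],[-1,0.01,-0.08,-0.164,0,0,0],[-1,0.01,-0.13,-0.164,0,0,0],[-1,0.015,-0.18,-0.164,0,0,0],[-1,0.02,-0.22,-0.164,0,0,0],[-1,0.025,-0.25,-0.164,0,0,0],[-1,0.025,-0.268,-0.164,0,0,0],[-1,0.025,-0.268,-0.164,0,0,0],[-1,0.025,-0.268,-0.164,0,0,0]]

```text
time_s: 5.5
ee_pos: [0.4623, 0.0189, 0.1983]
ee_rot: [0.0, 0.999, 0.039, 0.0]
force: [-0.4, 0.3, -1.8]
gripper_width: 0.0481
grip_force: 62.3
```

```bash
python3 - <<'E'
from h import *
im,X=cloud("wrist"); save(im,"w2"); s=manip.get_state(); print(s["time_s"],s["ee_pos"],s["q"],s["force"])
R0=rot(s["ee_rot"])
Y=X.reshape(-1,3); Y=Y[(Y[:,2]>.078)&(Y[:,2]<.089)&(np.linalg.norm(Y[:,:2]-[.463,.02],axis=1)<.13)]
print(len(Y),np.median(Y[:,2]),cv2.minAreaRect((Y[:,:2]*1000).astype(np.float32)))
R=Ro.from_euler('z',4.5,degrees=True)*Ro.from_euler('x',180,degrees=True)
print(delta([.463,.020,.041],R))
for l in ["tub_mouth"]: print([(np.round(a["centre"],3).tolist(),round(a["p"],2)) for a in manip.tip_of(l,"wrist")])
E
```

```text
5.55 [0.4624 0.0188 0.1983] [ 0.479   0.0485 -0.6267  1.9104  0.0311  1.1921 -1.6514] [-0.3306 -0.4044 -1.3073]
4337 0.08501921310567442 ((462.9853515625, 18.15070343017578), (120.52437591552734, 184.51759338378906), 4.198574066162109)
(array([  0.7294,  -1.245 , 157.3236]), array([ 0.0273, -0.001 , -0.0234]))
[([0.469, 0.019, 0.086], 0.63)]
```

View pics/w2.png

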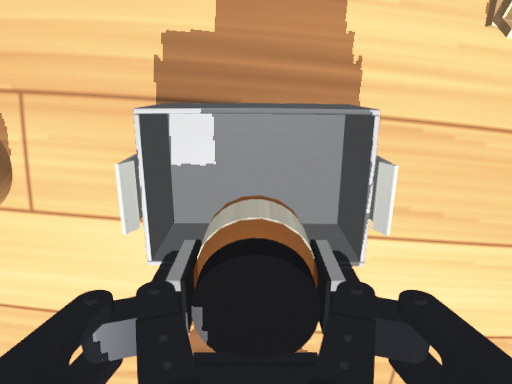

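The jar hangs upright over the tub: the tub's inside spans about (140–375, 110–265) and the catches are at (128,195) and (385,195). I'm lowering it inside.

Call:
play_rows:
  steps:
    - [[-1,0.0,0,0.04,0,0,0],[-1,0,0,0.08,0,0,0],[-1,0,0,0.12,0,0,0],[-1,0,0,0.145,0,0,0],[-1,0,0,0.155,0,0,0],[-1,0,0,0.158,0,0,0],[-1,0,0,0.158,0,0,0]]

```text
time_s: 6.48
ee_pos: [0.4629, 0.0197, 0.041]
ee_rot: [0.0, 0.999, 0.04, 0.001]
force: [0.0, 0.3, -0.9]
gripper_width: 0.0481
grip_force: 62.3
```

Call:
play_rows:
  steps:
    - [[-1,0,0,0.0012,0,0,0],[-1,0,0,0.0012,0,0,0],[0.6,0,0,0.0012,0,0,0],[0.6,0,0,0.0012,0,0,0],[0.6,0,0,0.0012,0,0,0],[0.6,0,0,0.0,0,0,0],[0.6,0,0,-0.03,0,0,0],[0.6,0,0,-0.07,0,0,0],[0.6,0,0,-0.12,0,0,0],[0.6,0,0,-0.16,0,0,0],[0.6,0,0,-0.16,0,0,0],[0.6,0,0,-0.16,0,0,0]]

```text
time_s: 7.98
ee_pos: [0.462, 0.0198, 0.1997]
ee_rot: [0.0, 0.999, 0.04, -0.0]
force: [-0.4, 0.4, 0.3]
gripper_width: 0.0685
grip_force: 0.0
```

```bash
python3 - <<'E'
from h import *
im,X=cloud("wrist"); s=manip.get_state(); print(s["time_s"],s["ee_pos"],s["q"],s["gripper_width"])
Y=X.reshape(-1,3); d=np.linalg.norm(Y[:,:2]-[.463,.02],axis=1)
J=Y[(Y[:,2]>.058)&(Y[:,2]<.07)&(d<.04)]; print("jar",len(J),np.median(J,0))
Y=Y[(Y[:,2]>.078)&(Y[:,2]<.089)&(d<.13)]
print(len(Y),np.median(Y[:,2]),cv2.minAreaRect((Y[:,:2]*1000).astype(np.float32)))
c=np.array([.6515,.2435,.0865]); y=-1.8; tl=35
Rl=Ro.from_euler('z',y,degrees=True)*Ro.from_euler('y',-tl,degrees=True)  # lid frame
for sgn in (90,-90):
    R=Rl*Ro.from_euler('x',180,degrees=True)*Ro.from_euler('z',sgn,degrees=True)
    n=Rl.apply([0,0,1])
    print(sgn,R.as_matrix()[:,2],delta(c+n*.1,R))
E
```

```text
8.025 [0.4617 0.0198 0.1992] [ 0.4917  0.0485 -0.6413  1.9087  0.031   1.1957 -1.6518] 0.06813347006631941
jar 2502 [0.4627 0.0191 0.0646]
5373 0.08500725011749123 ((462.8598937988281, 18.093917846679688), (120.6083984375, 183.81053161621094), 4.076853275299072)
90 [ 0.5733 -0.018  -0.8192] (array([ 149.9791, -214.2915,   30.6088]), array([26.3201, 29.4058, 93.0152]))
-90 [ 0.5733 -0.018  -0.8192] (array([ 149.9791, -214.2915,   30.6088]), array([-28.5529,  25.5567, -80.8172]))
```

The jar stands at the tub centre with its top at 0.065. Next I'm moving above the large lid, tool square to the slope.

Call:
play_rows:
  steps:
    - [[0.3,0.0,0,-0.03,-3,2.5,-8],[0.3,0.02,-0.03,-0.04,-6,5,-16],[0.3,0.04,-0.06,-0.04,-9,8,-25],[0.3,0.06,-0.09,-0.03,-12,11,-34],[0.3,0.08,-0.12,-0.02,-15,13,-42],[0.3,0.1,-0.15,-0.01,-18,16,-50],[0.3,0.12,-0.18,0,-21,19,-59],[0.3,0.14,-0.2,0.01,-24,22,-68],[0.3,0.15,-0.214,0.02,-27,24,-76],[0.3,0.15,-0.214,0.03,-28.5,25.5,-80.8],[0.3,0.15,-0.214,0.03,-28.5,25.5,-80.8],[0.3,0.15,-0.214,0.03,-28.5,25.5,-80.8]]

```text
time_s: 9.52
ee_pos: [0.5948, 0.245, 0.1702]
ee_rot: [0.216, 0.686, 0.663, 0.209]
force: [-0.4, -0.7, 0.3]
gripper_width: 0.0553
grip_force: 0.0
```

```bash
cat > lid.py <<'E'
from h import *
im,X=cloud("wrist"); save(im,"w3"); s=manip.get_state(); print(s["time_s"],s["ee_pos"],s["q"],s["gripper_width"])
L=X.reshape(-1,3); L=L[~np.isnan(L[:,0])]; L=L[(np.linalg.norm(L[:,:2]-[.65,.245],axis=1)<.1)&(L[:,2]>.03)]
n=-rot(s["ee_rot"]).apply([0,0,1]); c0=np.array([.6515,.2435,.0865])-.014*n
for _ in range(4):
    I=L[abs((L-c0)@n)<.006]; c=I.mean(0); n=np.linalg.svd(I-c,full_matrices=False)[2][2]; n*=np.sign(n[2]); c0=c
ey=np.array([-n[1],n[0],0]); ey/=np.linalg.norm(ey); ey*=np.sign(ey[1]); ex=np.cross(ey,n)
print("tilt",np.degrees(np.arccos(n[2])),"yaw",np.degrees(np.arctan2(-ey[0],ey[1])),len(I))
h=(L-c)@n; k=(h>.023)&(h<.033); q=np.stack([(L-c)[k]@ex,(L-c)[k]@ey],1)*1000
print("rib h",np.median(h[k]),k.sum()); r=cv2.minAreaRect(q.astype(np.float32)); print(r)
m=np.array(r[0])/1000; p=c+ex*m[0]+ey*m[1]; print("rib base centre",p)
Rl=Ro.from_matrix(np.stack([ex,ey,n],1)); R=Rl*Ro.from_euler('x',180,degrees=True)*Ro.from_euler('z',-90,degrees=True)
print(delta(p+n*.022,R))
E
python3 lid.py
```

```text
9.575 [0.5951 0.2452 0.1706] [ 0.1401  0.2439 -0.8576  1.9591  0.917   0.7272 -1.3121] 0.05524736312432468
tilt 34.91155912381372 yaw -1.9476762971955568 36001
rib h 0.027670402597737016 3132
((2.4065303802490234, -13.015708923339844), (15.702186584472656, 89.88123321533203), 0.3342113494873047)
rib base centre [0.6577 0.2433 0.075 ]
(array([ 0.1665, -3.498 , 92.2423]), array([ 0.0976, -0.0609, -0.0093]))
```

View pics/w3.png

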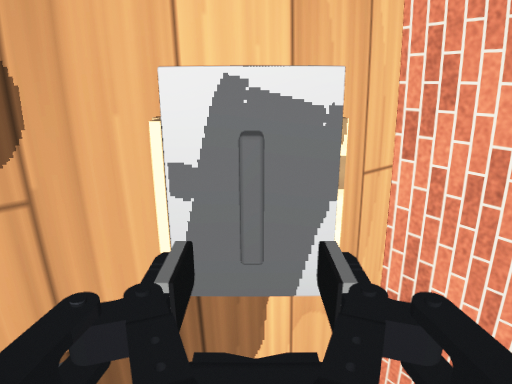

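The lid's rib is centred at about (251,198) between the fingers, roughly 3.5 mm off in tool y. I'm descending and gripping.

Call:
play_rows:
  steps:
    - [[0.3,0,-0.0035,0.05,0,0,0],[0.3,0,-0.0035,0.08,0,0,0],[0.3,0,-0.0035,0.093,0,0,0],[0.3,0,-0.0035,0.093,0,0,0],[0.3,0,-0.0035,0.093,0,0,0],[-1,0,-0.0035,0.093,0,0,0],[-1,0,-0.0035,0.093,0,0,0],[-1,0,-0.0035,0.093,0,0,0],[-1,0,-0.0035,0.093,0,0,0],[-1,0,-0.0035,0.093,0,0,0],[-1,0,-0.0035,0.093,0,0,0],[-1,0,-0.0035,0.093,0,0,0]]

```text
time_s: 11.08
ee_pos: [0.6458, 0.2437, 0.0933]
ee_rot: [0.217, 0.685, 0.663, 0.21]
force: [-3.4, -0.7, 7.2]
gripper_width: 0.015
grip_force: 60.6
```

Call:
play_rows:
  steps:
    - [[-1,0,0,-0.01,0,0,0],[-1,0,0,-0.03,0,0,0],[-1,0,0,-0.06,0,0,0],[-1,0,0,-0.09,0,0,0],[-1,0,0,-0.12,0,0,0],[-1,0,0,-0.14,0,0,0],[-1,0,0,-0.14,0,0,0]]

```text
time_s: 11.95
ee_pos: [0.5646, 0.2466, 0.2082]
ee_rot: [0.217, 0.684, 0.664, 0.21]
force: [-1.4, -0.2, -1.7]
gripper_width: 0.0145
grip_force: 59.9
```

```bash
python3 - <<'E'
from h import *
s=manip.get_state(); print(s["ee_pos"],s["q"],s["gripper_width"])
R=Ro.from_euler('z',4.3,degrees=True)*Ro.from_euler('x',180,degrees=True)*Ro.from_euler('z',-90,degrees=True)
print(delta([.463,.019,.22],R))
im,X=cloud("wrist")
np.save("wx.npy",X); save(im,"w4")
E
```

```text
[0.5646 0.2466 0.2082] [ 0.2005  0.1223 -0.9231  1.9799  0.764   0.7477 -1.2128] 0.014500497462344891
(array([-230.6284,  -70.4559,  -64.0373]), array([35.1301,  1.8778, -5.8846]))
```

Call:
play_rows:
  steps:
    - [[-1,-0.02,-0.008,-0.02,5,0.2,-0.8],[-1,-0.05,-0.016,-0.035,10,0.5,-1.6],[-1,-0.09,-0.028,-0.05,15,0.8,-2.5],[-1,-0.13,-0.04,-0.06,21,1.1,-3.5],[-1,-0.17,-0.052,-0.064,27,1.4,-4.5],[-1,-0.2,-0.062,-0.064,32,1.7,-5.4],[-1,-0.22,-0.068,-0.064,35.1,1.9,-5.9],[-1,-0.2306,-0.0705,-0.064,35.1,1.9,-5.9],[-1,-0.2306,-0.0705,-0.064,35.1,1.9,-5.9],[-1,-0.2306,-0.0705,-0.064,35.1,1.9,-5.9],[-1,-0.2306,-0.0705,-0.064,35.1,1.9,-5.9]]

```text
time_s: 13.38
ee_pos: [0.4633, 0.0194, 0.2189]
ee_rot: [-0.001, 0.68, 0.733, -0.0]
force: [-0.8, 0.6, -1.4]
gripper_width: 0.0151
grip_force: 59.8
```

```bash
cat > fit.py <<'E'
from h import *
import sys
s=manip.get_state(); print(s["time_s"],s["ee_pos"],s["force"],s["gripper_width"],"tool z",rot(s["ee_rot"]).apply([0,0,1]))
R=Ro.from_euler('z',4.3,degrees=True)*Ro.from_euler('x',180,degrees=True)*Ro.from_euler('z',-90,degrees=True)
ims=[]
for n in ["top","side","wrist"]:
    im,X=cloud(n); Y=X.reshape(-1,3); ims.append(im)
    Y=Y[np.linalg.norm(Y[:,:2]-[.463,.02],axis=1)<.13]
    zl=s["ee_pos"][2]-.021
    P=Y[abs(Y[:,2]-zl)<.006]
    if len(P)>100:
        c=P.mean(0)
        for _ in range(3):
            nn=np.linalg.svd(P-c,full_matrices=False)[2][2]; nn*=np.sign(nn[2]); P=P[abs((P-c)@nn)<.0025]; c=P.mean(0)
        print(n,"plate",len(P),"z",c[2],"n",nn,cv2.minAreaRect((P[:,:2]*1000).astype(np.float32)))
    T=Y[abs(Y[:,2]-.085)<.004]
    if len(T)>50: print(n,"rim",len(T),cv2.minAreaRect((T[:,:2]*1000).astype(np.float32)))
save(np.vstack([ims[2][:, :],]),sys.argv[1]); save(ims[1][100:384,150:450],sys.argv[1]+"s")
print(delta([.463,.019,.15],R))
E
python3 fit.py f1
```

```text
13.375 [0.4633 0.0194 0.2189] [-0.7771  0.639  -1.41  ] 0.01506152908134491 tool z [-0.0011  0.0003 -1.    ]
top plate 431 z 0.19651389281147807 n [ 0.0031 -0.0033  1.    ] ((463.0573425292969, 17.770790100097656), (125.42764282226562, 175.96994018554688), 3.235168933868408)
side plate 1578 z 0.19426457150751503 n [ 0.0012 -0.0027  1.    ] ((463.8939208984375, 20.8857421875), (126.04639434814453, 176.9709014892578), 3.78420352935791)
side rim 152 ((460.66351318359375, 66.85322570800781), (120.4013671875, 94.41279602050781), 3.0487098693847656)
wrist plate 58055 z 0.19663640084195355 n [0.0021 0.0002 1.    ] ((462.40386962890625, 20.853607177734375), (126.70769500732422, 172.95652770996094), 4.32114315032959)
(array([ 0.034 , -0.2139, 68.8746]), array([-0.0761, -0.0279,  0.0103]))
```

View pics/f1.png

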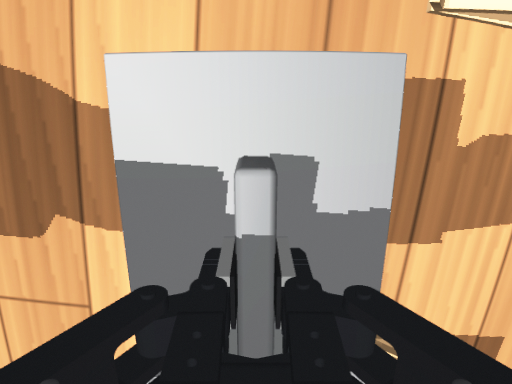

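The lid is level and square over the tub. I'm lowering it to just above the rim.

Call:
play_rows:
  steps:
    - [[-1,0,0,0.03,-0.08,0,0],[-1,0,0,0.06,-0.08,0,0],[-1,0,0,0.075,-0.08,0,0],[-1,0,0,0.085,-0.08,0,0],[-1,0,0,0.088,-0.08,0,0],[-1,0,0,0.088,-0.08,0,0]]

```text
time_s: 14.28
ee_pos: [0.4635, 0.0187, 0.1312]
ee_rot: [-0.0, 0.68, 0.733, 0.0]
force: [0.2, 0.0, -1.5]
gripper_width: 0.0152
grip_force: 59.8
```

```bash
python3 fit.py f2; python3 - <<'E'
import cv2;a=cv2.imread("pics/f2s.png");cv2.imwrite("pics/f2b.png",cv2.resize(a[:200],None,fx=2.5,fy=2.5))
E
```

```text
14.275 [0.4635 0.0187 0.1312] [ 0.2295  0.019  -1.4738] 0.015151499446144695 tool z [ 0.0002  0.0007 -1.    ]
top plate 412 z 0.10858195851102442 n [0.0037 0.0001 1.    ] ((462.00830078125, 16.38768768310547), (125.61388397216797, 185.58416748046875), 4.243937015533447)
side plate 1400 z 0.10663743638140397 n [ 0.0003 -0.0015  1.    ] ((463.81170654296875, 23.54261016845703), (125.32276916503906, 181.32763671875), 4.720493793487549)
side rim 83 ((456.458740234375, 104.2912826538086), (119.74573516845703, 17.663240432739258), 5.877901077270508)
wrist plate 58103 z 0.10908364389573386 n [0.0002 0.0001 1.    ] ((462.3558654785156, 22.02178192138672), (126.7550277709961, 176.02352905273438), 4.0593767166137695)
(array([  0.3975,  -0.4581, -18.7195]), array([ 0.0304, -0.0298, -0.0276]))
```

View pics/f2b.png

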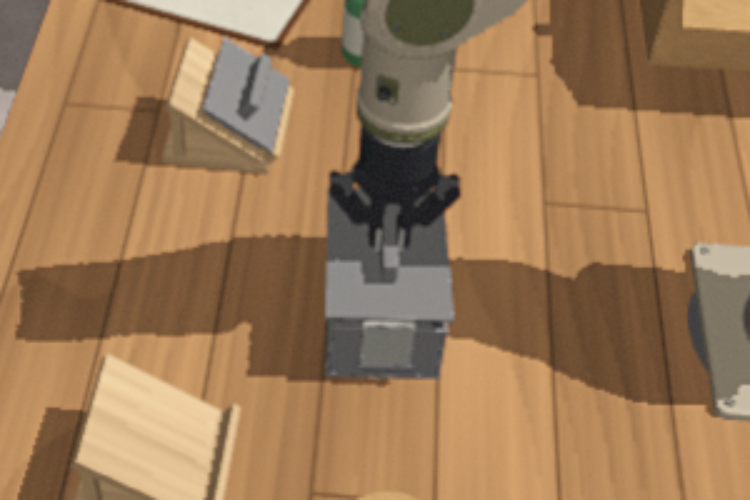

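The lid is level above the rim, with the near catch in front of its edge at (388,345). I'm pressing gradually.

Call:
play_rows:
  steps:
    - [[-1,0,0,0.003,0,0,0],[-1,0,0,0.006,0,0,0],[-1,0,0,0.008,0,0,0],[-1,0,0,0.008,0,0,0]]

```text
time_s: 14.92
ee_pos: [0.4641, 0.0187, 0.1236]
ee_rot: [0.0, 0.68, 0.733, 0.001]
force: [0.1, -0.6, 7.5]
gripper_width: 0.0148
grip_force: 61.2
```

Call:
play_rows:
  steps:
    - [[-1,0,0,0.003,0,0,0],[-1,0,0,0.005,0,0,0],[-1,0,0,0.005,0,0,0]]

```text
time_s: 15.3
ee_pos: [0.4648, 0.0188, 0.119]
ee_rot: [0.001, 0.68, 0.733, 0.001]
force: [0.8, -2.1, 9.6]
gripper_width: 0.0147
grip_force: 61.5
```

```bash
python3 fit.py f3
```

```text
15.3 [0.4648 0.0188 0.119 ] [ 0.7554 -2.086   9.5943] 0.014652581513493945 tool z [ 0.003   0.0009 -1.    ]
top plate 391 z 0.09679537279113938 n [ 0.0002 -0.0186  0.9998] ((463.515625, 19.57830810546875), (123.73338317871094, 192.80258178710938), 4.1696648597717285)
side plate 1326 z 0.09505459020265378 n [-0.0011 -0.0209  0.9998] ((465.3359680175781, 26.531784057617188), (125.74967193603516, 184.3104705810547), 4.3972978591918945)
side rim 68 ((458.17401123046875, 28.34017562866211), (179.14353942871094, 119.49563598632812), 89.19351196289062)
wrist plate 60243 z 0.09770643609957878 n [-0.0008 -0.0214  0.9998] ((463.678955078125, 22.369544982910156), (126.84857940673828, 181.2276611328125), 4.203346252441406)
(array([  0.395 ,  -1.6237, -31.0171]), array([ 0.176 , -0.0408, -0.0535]))
```

Call:
play_rows:
  steps:
    - [[-1,0,0,0.001,0,-0.8,0],[-1,0,0,0.002,0,-1.5,0],[-1,0,0,0.003,0,-1.5,0],[-1,0,0,0.003,0,-1.5,0]]

```text
time_s: 15.95
ee_pos: [0.4638, 0.018, 0.1151]
ee_rot: [0.01, 0.68, 0.733, -0.009]
force: [1.5, -3.5, 4.5]
gripper_width: 0.0149
grip_force: 60.9
```

```bash
python3 fit.py f4
```

```text
15.95 [0.4638 0.018  0.1151] [ 1.5197 -3.5237  4.5218] 0.014879985566382013 tool z [ 0.003  -0.0263 -0.9997]
top plate 404 z 0.09146877989537479 n [ 0.008  -0.0223  0.9997] ((463.41827392578125, 20.423568725585938), (125.43329620361328, 180.87213134765625), 3.341574192047119)
top rim 120 ((469.9411926269531, -57.749549865722656), (126.08380126953125, 31.749013900756836), 10.465962409973145)
side plate 1308 z 0.09162702726747664 n [ 0.0008 -0.0275  0.9996] ((463.6347351074219, 25.656333923339844), (124.36017608642578, 182.11126708984375), 4.643378257751465)
side rim 350 ((463.7716064453125, 22.8701171875), (124.23856353759766, 188.4243927001953), 4.727450847625732)
wrist plate 61519 z 0.09433968646407866 n [ 0.0017 -0.0295  0.9996] ((462.79840087890625, 20.79322052001953), (126.30851745605469, 179.92098999023438), 4.269424915313721)
(array([  0.0913,  -0.6953, -34.8866]), array([ 0.0572,  1.508 , -0.0453]))
```

The −y end is nearly home, but the +y end is about 6 mm high because the lid pivots in the grip. I'll release, then press the +y end down with closed fingers.

Call:
play_rows:
  steps:
    - [[-1,0,0,0,0,0,0],[-0.2,0,0,0,0,0,0],[-0.2,0,0,0,0,0,0],[-0.2,0,0,0,0,0,0],[-0.2,0,0,-0.02,0,1.5,0],[-0.2,0,0,-0.045,0,1.5,0],[-1,0.03,0,-0.045,0,1.5,0],[-1,0.06,0,-0.045,0,1.5,0],[-1,0.061,0,-0.045,0,1.5,0],[-1,0.061,0,-0.045,0,1.5,0],[-1,0.061,0,-0.045,0,1.5,0]]

```text
time_s: 17.48
ee_pos: [0.4585, 0.0797, 0.158]
ee_rot: [-0.001, 0.681, 0.733, -0.0]
force: [0.5, 0.5, -0.0]
gripper_width: 0.0001
grip_force: 0.0
```

```bash
cat > lv.py <<'E'
from h import *
import sys
s=manip.get_state(); print(s["time_s"],s["ee_pos"],s["force"],s["gripper_width"])
ims=[]
yh=np.array([-np.sin(.074),np.cos(.074)]); xh=np.array([yh[1],-yh[0]])
for n in ["top","side","wrist"]:
    im,X=cloud(n); Y=X.reshape(-1,3); ims.append(im); Y=Y[~np.isnan(Y[:,0])]
    d=Y[:,:2]-[.463,.019]; u=d@xh; v=d@yh
    k=(abs(u)<.05)&(abs(v)<.08)&(abs(u)>.014)&(Y[:,2]>.08)&(Y[:,2]<.105)
    if k.sum()>60:
        A=np.stack([u[k],v[k],np.ones(k.sum())],1); z=Y[k,2]
        for _ in range(3):
            w=np.linalg.lstsq(A,z,rcond=None)[0]; r=abs(A@w-z)<.003; A,z=A[r],z[r]
        print(n,len(z),"slope u,v,z",w,"ends v:",w[2]+w[1]*.088,w[2]-w[1]*.088)
    k=(abs(u)<.02)&(abs(v)>.075)&(abs(v)<.11)&(Y[:,2]>.096)&(Y[:,2]<.11)
    for sg in (1,-1):
        kk=k&(v*sg>0)
        if kk.sum()>3: print(n," catch",sg,kk.sum(),"v med",np.median(v[kk]),"ztop",Y[kk,2].max())
save(ims[2],sys.argv[1]); save(ims[1],sys.argv[1]+"s")
E
python3 lv.py g1
```

```text
17.475 [0.4585 0.0797 0.158 ] [ 0.5164  0.46   -0.0382] 6.443043601070945e-05
top 955 slope u,v,z [0.0034 0.03   0.0931] ends v: 0.09576378190300963 0.09048108933119678
top  catch -1 55 v med -0.08945015406777763 ztop 0.10853614066917067
side 677 slope u,v,z [0.0035 0.0369 0.0905] ends v: 0.09372399395245821 0.08722766801181979
side  catch 1 40 v med 0.09511394317132141 ztop 0.10487415940717687
wrist 11159 slope u,v,z [0.0007 0.0287 0.0933] ends v: 0.09579427275514611 0.09074074558862573
wrist  catch 1 1239 v med 0.09173785811802265 ztop 0.1071964508216896
```

View pics/g1.png

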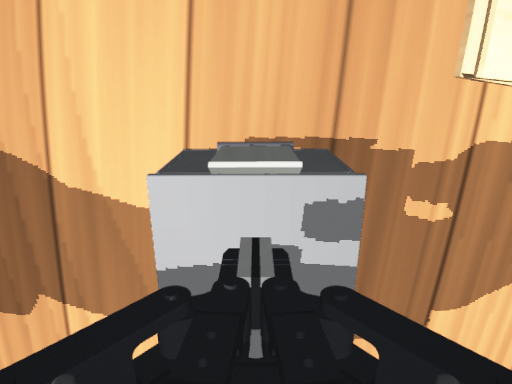

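The +y catch (255,160) is still bent out beyond the lid edge and the −y end is home. Closed fingers are over the plate near +y, so I'm pressing down there.

Call:
play_rows:
  steps:
    - [[-1,0,0,0.025,0,0,0],[-1,0,0,0.04,0,0,0],[-1,0,0,0.044,0,0,0],[-1,0,0,0.047,0,0,0],[-1,0,0,0.049,0,0,0],[-1,0,0,0.051,0,0,0],[-1,0,0,0.051,0,0,0]]

```text
time_s: 18.5
ee_pos: [0.4586, 0.0806, 0.1072]
ee_rot: [-0.0, 0.68, 0.733, 0.0]
force: [-0.4, 0.5, -0.1]
gripper_width: 0.0001
grip_force: 0.0
```

```bash
python3 lv.py g2
```

```text
18.5 [0.4586 0.0806 0.1072] [-0.3672  0.4905 -0.0662] 6.975005434630641e-05
top 879 slope u,v,z [-0.0004  0.0025  0.0906] ends v: 0.09078969522700615 0.09035156551084693
top  catch -1 59 v med -0.08900756475008208 ztop 0.10692324870992369
side 448 slope u,v,z [-0.004  -0.0026  0.088 ] ends v: 0.08775848975990985 0.08821003564045082
side  catch 1 32 v med 0.09423390109963004 ztop 0.10533976192618966
wrist 10731 slope u,v,z [-0.     -0.0007  0.0906] ends v: 0.09057507403798415 0.09070339461176732
wrist  catch 1 1471 v med 0.09360961351389291 ztop 0.10715924376015692
```

Call:
play_rows:
  steps:
    - [[-1,0,0,0.001,0,0,0],[-1,0,0,0.0015,0,0,0],[-1,0,0,0.0015,0,0,0]]

```text
time_s: 19.02
ee_pos: [0.4587, 0.0806, 0.107]
ee_rot: [0.0, 0.68, 0.733, -0.0]
force: [-8.8, -2.0, 22.2]
gripper_width: -0.0002
grip_force: 10.6
```

The +y end is solid at 22 N, so it's home. I'll make the same check at the −y end.

Call:
play_rows:
  steps:
    - [[-1,0,0,-0.03,0,0,0],[-1,0,0,-0.06,0,0,0],[-1,-0.05,0,-0.06,0,0,0],[-1,-0.1,0,-0.06,0,0,0],[-1,-0.123,0,-0.06,0,0,0],[-1,-0.123,0,-0.06,0,0,0],[-1,-0.123,0,-0.03,0,0,0],[-1,-0.123,0,-0.01,0,0,0],[-1,-0.123,0,-0.003,0,0,0],[-1,-0.123,0,-0.001,0,0,0],[-1,-0.123,0,0,0,0,0],[-1,-0.123,0,0,0,0,0]]

```text
time_s: 20.52
ee_pos: [0.4673, -0.0408, 0.1071]
ee_rot: [-0.001, 0.68, 0.733, -0.0]
force: [-10.1, 3.2, 16.9]
gripper_width: -0.0004
grip_force: 8.3
```

Both ends are solid at the same height. I'm retreating and checking.

Call:
play_rows:
  steps:
    - [[-1,0,0,-0.03,0,0,0],[-1,0,0,-0.08,0,0,0],[-1,0,0,-0.13,0,0,0],[-1,0.02,-0.03,-0.17,0,0,0],[-1,0.04,-0.06,-0.17,0,0,0],[-1,0.06,-0.07,-0.17,0,0,0],[-1,0.06,-0.07,-0.17,0,0,0],[-1,0.06,-0.07,-0.17,0,0,0]]

```text
time_s: 21.52
ee_pos: [0.3939, 0.0123, 0.2755]
ee_rot: [-0.001, 0.68, 0.733, 0.0]
force: [0.0, -0.9, 0.5]
gripper_width: -0.0001
grip_force: 0.0
```

```bash
python3 lv.py g3
```

```text
21.525 [0.3939 0.0123 0.2755] [ 0.0012 -0.9056  0.52  ] -0.00010345171298597237
top 52 slope u,v,z [ 0.0045 -0.0168  0.0895] ends v: 0.08806416602820201 0.09101871667558929
top  catch -1 54 v med -0.08921710265173793 ztop 0.10938575655867416
side 1103 slope u,v,z [0.0002 0.0026 0.0879] ends v: 0.08816677425039098 0.08770408635654371
side  catch 1 38 v med 0.09396908766762135 ztop 0.10536763702642542
side  catch -1 46 v med -0.08720885306562948 ztop 0.10917901447524281
wrist 12914 slope u,v,z [ 0.0005 -0.0004  0.0906] ends v: 0.09053743716107464 0.09060899772824986
wrist  catch 1 477 v med 0.09097415525624851 ztop 0.10685327433456085
wrist  catch -1 451 v med -0.08784411908649026 ztop 0.10705971358580904
```

View pics/g3.png

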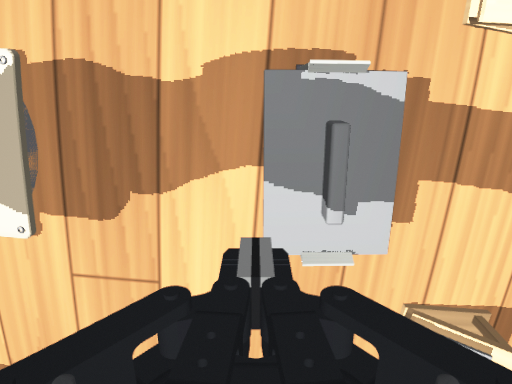

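```bash
python3 - <<'E'
from h import *
yh=np.array([-np.sin(.074),np.cos(.074)]); xh=np.array([yh[1],-yh[0]])
im,X=cloud("wrist"); Y=X.reshape(-1,3); Y=Y[~np.isnan(Y[:,0])]
d=Y[:,:2]-[.463,.019]; u=d@xh; v=d@yh
k=(abs(v)<.1)&(abs(Y[:,2]-.0905)<.002)
print("lid edges v away from catch",np.percentile(v[k&(abs(u)>.032)],[.1,99.9]),"in catch band",np.percentile(v[k&(abs(u)<.018)],[.1,99.9]))
for sg in (1,-1):
  for z in np.arange(.084,.112,.003):
    q=(abs(u)<.02)&(abs(Y[:,2]-z)<.0015)&(v*sg>.078)&(v*sg<.11)
    if q.sum()>3: print(sg,round(z,3),q.sum(),v[q].min(),v[q].max())
for n in ("top","side"):
  Z=np.load(n+".npy").reshape(-1,3); d=Z[:,:2]-[.463,.019]; uu=d@xh; vv=d@yh
  q=(abs(uu)<.02)&(abs(vv)>.07)&(abs(vv)<.11)&(Z[:,2]>.094)&(Z[:,2]<.112)
  print("initial",n,[np.round(np.sort(vv[q&(vv*s>0)]),4)[[0,-1]] for s in (1,-1) if (q&(vv*s>0)).any()])
  P=cloud(n)[1].reshape(-1,3); d=P[:,:2]-[.463,.019]; uu=d@xh; vv=d@yh
  q=(abs(uu)<.02)&(abs(vv)>.07)&(abs(vv)<.11)&(P[:,2]>.094)&(P[:,2]<.112)
  print("now",n,[np.round(np.sort(vv[q&(vv*s>0)]),4)[[0,-1]] for s in (1,-1) if (q&(vv*s>0)).any()])
a=im[40:280,240:430]; cv2.imwrite("pics/g4.png",cv2.resize(a,None,fx=2.5,fy=2.5,interpolation=cv2.INTER_CUBIC)[...,::-1])
E
```

```text
lid edges v away from catch [-0.0872  0.0873] in catch band [-0.084   0.0859]
1 0.09 409 0.07804148014032933 0.0859934784788647
1 0.093 75 0.07803030926053875 0.08729027005102641
1 0.096 105 0.08580844503024176 0.08882490316002616
1 0.099 102 0.08687929957953541 0.09089130117676357
1 0.102 117 0.08931666686614928 0.0950337873995912
1 0.105 202 0.09072657732582004 0.09504655375861702
-1 0.09 207 -0.08423744477709577 -0.07801478074877626
-1 0.093 73 -0.08519697553242553 -0.0787447778997045
-1 0.096 118 -0.08656164668385369 -0.08271213170001908
-1 0.099 129 -0.08865206019850232 -0.08438404736446767
-1 0.102 114 -0.09276358988092545 -0.08611965936145996
-1 0.105 148 -0.09248602981214168 -0.08749985670642182
-1 0.108 4 -0.08980426383137408 -0.08929986770113307
initial top [array([0.0829, 0.0926]), array([-0.0957, -0.0868])]
now top [array([-0.0928, -0.0782])]
initial side [array([0.0866, 0.0947]), array([-0.0989, -0.0822])]
now side [array([0.0907, 0.0982]), array([-0.0929, -0.0809])]
```

View pics/g4.png

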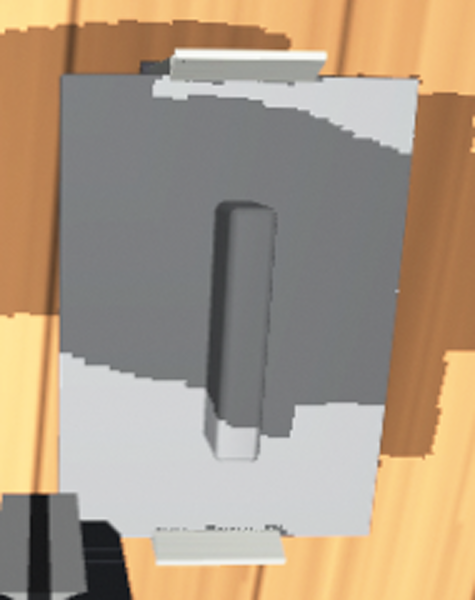

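Both catch noses lie over the lid's edge: (250,80) at the top and (218,530) at the bottom, each overlapping the plate by 2–3 mm. The lid is level, so I'm handing the job in.

```bash
python3 -c "
from bench import manip; print(manip.sign_off())"
```

```text
the job is handed in; nothing more can be done
None
```

The amber jar stands upright in the tub, the large lid is pressed home and level with both catches back over its edge, and I handed the job in with about 22 s on the robot's clock.

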